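# Scrape the spent tape rolls off the tilted bench tray

### The arm

A 7-joint arm with a two-finger parallel gripper is mounted at the origin on the work surface. World frame = base frame: x ahead of the robot, y to its left, z up, the work surface at z = 0. Lengths are in m, angles in rad, forces in N, time in s.
With the tool pointing down it reaches from about 0.4 to 0.85 m from the base axis. Payload 10.4 kg.
Tool frame: the origin (TCP) lies midway between the tips of the shut fingers; the grasp point (between the pads) lies 19 mm behind it; z points along the fingers, y is the line along which they close (so a half turn about z gives the same grasp; the last joint's range is limited). The gripper opens to 87 mm and grips with 3 to 60 N. Pads are 19 mm wide; open, the fingers measure 117 mm over their backs; the gripper's body (75 mm by 190 mm) begins 51 mm behind the grasp point.
Start: joints at [1.305, 0.332, -0.065, 1.46, 0.022, 1.35, -0.088], TCP at [0.15, -0.607, 0.223] pointing down, gripper open.
Joint ranges: [-2.6, 2.6], [-0.5, 2.12], [-1.47, 1.34], [0.16, 2.42], [-1.27, 4.41], [0.06, 2.06], [-2.6, 2.6]. Speed limits (rad/s): [2.22, 2.22, 2.79, 2.79, 3.14, 3.14, 3.14].

### API

Orientations are given as a unit quaternion [x, y, z, w].
In Python, from bench import r gives the robot as it stands.
- The arm moves only by the tool apply_moves, never from a script. Its argument "steps" is a list of rows, each a list of 7 numbers: the turn, a rotation vector about the tool's x, y, z in rad, then the shift along the tool's x, y, z in mm, then the opening, from -1 (shut) to 1 (fully open). In form: [[ax, ay, az, x, y, z, claw], ...]. A call has 1 to 20 rows; each row is the pose to reach, as a shift and turn from the pose commanded when the call began, along the tool's axes at that moment; what a row does not reach only later rows make up. A row lasts 1/12 s, in which the tool goes at most 41.7 mm and 7.16 degrees, less where a joint would pass 70% of its speed; a pose out of reach is approached as far as the arm can. A call with a gripper value outside its range is refused whole. The fingers move at their own pace and stop on an object; "force" is the grip in N (left out, the last holds). Time passes only in rows, so rows that repeat a pose let the fingers close. It gives the time, the measured TCP pose, the force, the opening and the grip force at its end, in the units of the state.
- r.read_state(): the state, without advancing time (a new reading comes with each control period).
- r.camera(name): name is "side" or "top"; returns a dict with "pixels" (384x512x3 uint8, red, green, blue), "z_map" (384x512 float32, m along the optical axis (not along the pixel's ray), 0 where there is no reading), "fovy" (degrees; the focal length in pixels is half the picture's height over the tangent of half this angle, whatever the lens; pixels are square), "cx", "cy" (the principal point, pixels), "position" and "orientation" of the camera in the world. Camera axes: x right, y down, z forward; pixel columns grow to the right and rows downward; lengths in m; the calibration is good to about 2 mm. A picture is of the moment at which its call begins.
- r.close_job(): hands the job in; it is judged then, once.
The state is a dict: "time": time; "joint_positions": joint angles; "joint_vel": joint speeds; "joint_torque": joint torques, N m; "ee_pos": TCP position; "eef_rot": TCP orientation; "ft_force": force on the tool from outside, world axes, zero at the start; "torque": the same for the moment, N m; "width": finger opening in m; "grip_force": force on a finger pad.
Only numpy, scipy, OpenCV 4.12 (cv2) and the standard library are available. Lean on these libraries where they do the work, as an engineer would, in place of code of your own. Each camera call takes 0.05 s, during which the arm holds its last target. There are 200 camera calls.

### The job

Three spent rolls of tape have stuck to the floor of the tilting tray on the packing desk: tip up the tray's rear end (it has a handle) to its stop, with the rolls still on it, so that it stays sloped towards the waste tub. Then take the scraper from its holder and, with its blade, sweep all three rolls down the tray and over the open lip into the tub, never touching the rolls with the fingers. Finish with the scraper back in its holder, the tray still tipped up, the tub standing where it was and everything else on the desk left alone.

Things in the scene. Friction and masses are not known exactly. Their poses are not given: they have to be found in the camera images.
- stand: Fixed steel stand of the tray: base plate 200 x 230 mm, two cheeks 110 mm high at the pivot, two rear rests. Origin on the desk under the middle of the (level) tray floor; x across the tray, y along it towards the rear handle, z up. The tray's hinge axis runs along x at y -85 mm, z +100 mm.
- tray (a joint): Tilt of the grey sheet-steel tray, rad: 0 level (its start), 0.44 at the upper stop, rear end up. A friction hinge: the tray stays where it is left. Lifting at the handle takes about 15 N; over 10 N pressed on its rear makes it sink. Inside it is 250 mm long, 152 mm wide, with walls 28 mm high on both sides and the rear, and open at the front.
- tray_handle (a point): Middle of the steel bar handle behind the tray's rear wall: 12 mm thick, 110 mm long across the tray, free below and on both sides, 47 mm behind the rear wall and 18 mm above its rim. It lies 260 mm behind the hinge axis and 58 mm above it (tray level) and moves with it (about 265 mm above the desk when tipped up); x across, y to the rear, z off the floor.
- tray_lip (a point): Middle of the tray's open front edge, on the top of the floor: 40 mm in front of the hinge axis and 12 mm above it (tray level). The rear wall's inner face is 250 mm up the floor from here. Moves with the tray; x across, y up the floor to the rear, z perpendicular to the floor.
- roll_a: A spent roll of insulating tape with a card core, a flat ring of 54 mm diameter and 19 mm height, 45 g, lying flat on the tray's floor, to which it sticks (it stays put even with the tray fully tipped, and slides when pushed with about half a newton). Origin: centre of the roll, 9.5 mm above the tray's floor; z is its axis.
- roll_b: A spent roll of insulating tape with a card core, a flat ring of 58 mm diameter and 19 mm height, 45 g, lying flat on the tray's floor, to which it sticks (it stays put even with the tray fully tipped, and slides when pushed with about half a newton). Origin: centre of the roll, 9.5 mm above the tray's floor; z is its axis.
- roll_c: A spent roll of insulating tape with a card core, a flat ring of 56 mm diameter and 19 mm height, 45 g, lying flat on the tray's floor, to which it sticks (it stays put even with the tray fully tipped, and slides when pushed with about half a newton). Origin: centre of the roll, 9.5 mm above the tray's floor; z is its axis.
- tub: Open white plastic waste tub, 210 x 140 mm, 74 mm high, walls and floor 4 mm, loose, 0.35 kg, standing under the lip with its near wall about 15 to 25 mm behind the lip's edge. Origin: centre of its underside; x is its long side (along the lip), z up.
- scraper: Scraper: wooden grip 110 x 28 x 36 mm over a steel blade 110 mm wide, 4 mm thick and 60 mm high. 0.16 kg. It hangs blade down in its holder. Origin: middle of the blade's lower edge; x along the edge (110 mm), y through the thickness, z up to the grip, which lies at z 60 to 96 mm.
- holder: Fixed aluminium holder, left or right of the tray: base 140 x 80 mm, two upright sheets 126 mm long, 4 mm thick, 68 mm high, 16 mm apart: a slot along x, open at the top and ends. The blade hangs in the slot, the grip rests on the sheets, the scraper's origin then 8 mm over the holder's. Origin: centre of its underside.
- dispenser: Black desk tape dispenser, 150 x 62 x 75 mm, 0.9 kg, a bystander. Origin: centre of its underside.
- mug: Blue mug, 82 mm wide, 95 mm high, a bystander. Origin: centre of its underside.
- parcel_tape: Full roll of brown parcel tape lying flat, 112 mm wide, 48 mm high, a bystander. Origin: centre of its underside.
- stapler: Stapler, 140 x 34 x 60 mm, a bystander. Origin: centre of its underside.
- mouse: Black computer mouse, 105 x 60 x 32 mm, a bystander. Origin: centre of its underside.
Not all that is in view belongs to the job. What is shaped like the roll_c but purple or turquoise is not meant.

How it is judged:
On the way, in this order (a step that is already met when the one before it is completed fails the run):
1. the tray is tipped up to its stop (beyond 0.36 rad) with all three rolls still on it (value of joint tray above 0.36 rad and y of each of roll_a, roll_b, roll_c in the frame of tray_lip above 0 m and z of roll_a in the frame of tray_lip between 0 and 0.03 m and z of roll_b in the frame of tray_lip between 0 and 0.03 m and z of roll_c in the frame of tray_lip between 0 and 0.03 m), for 0.2 s.
2. with the tray tipped up, the scraper pushes on a roll (value of joint tray above 0.36 rad and (contact force between scraper and roll_a above 0.05 N or contact force between scraper and roll_b above 0.05 N or contact force between scraper and roll_c above 0.05 N)), for 0.05 s.
3. all three rolls are in the tub, with the tray still tipped up (value of joint tray above 0.36 rad and x of roll_a in the frame of tub between -0.105 and 0.105 m and y of roll_a in the frame of tub between -0.07 and 0.07 m and z of roll_a in the frame of tub between 0 and 0.07 m and x of roll_b in the frame of tub between -0.105 and 0.105 m and y of roll_b in the frame of tub between -0.07 and 0.07 m and z of roll_b in the frame of tub between 0 and 0.07 m and x of roll_c in the frame of tub between -0.105 and 0.105 m and y of roll_c in the frame of tub between -0.07 and 0.07 m and z of roll_c in the frame of tub between 0 and 0.07 m), for 0.2 s.
At the end, for the whole second after the job is handed in: All three rolls lie at rest in the tub, centres below its rim; the tub is upright and within 40 mm of where it stood; the tray is tipped beyond 0.36 rad; the scraper hangs at rest, blade down, in its holder, within 30 mm of its middle and 0.15 rad of upright (all of step 3 and linear speed of each of roll_a, roll_b, roll_c, scraper below 0.03 m/s and distance of tub from where it was at the start of the episode below 0.04 m and angle between tub's own z axis and vertical below 0.1 rad and horizontal distance between scraper and holder below 0.03 m and height (world z) of scraper between 0.002 and 0.015 m and angle between scraper's own z axis and vertical below 0.15 rad); the robot touches nothing.
It fails at once if the fingers touch a roll (contact force between the fingers and roll_a above 0.5 N or contact force between the fingers and roll_b above 0.5 N or contact force between the fingers and roll_c above 0.5 N).
It fails at once if a bystander (dispenser, mug, parcel tape, stapler, mouse) is shifted by more than 30 mm (distance of any of dispenser, mug, parcel_tape, stapler, mouse from where it was at the start of the episode above 0.03 m).
It also fails if it takes over 72 s, if anything falls off the work surface, if the arm or the gripper's body presses on something with over 40 N, if the wrist force passes 120 N, or if a joint passes its speed limit or range.

## Working session

There is one attempt and no reset: what is moved stays moved. The work goes in short steps, Python scripts to look and compute and a tool call to move; the robot and the scene stay as the last step left them, time stands still between calls to the robot, and variables do not carry over. Pictures are saved under pics/ and viewed, at most 12 in all, crops included, and the job is handed in when it is done.

Besides the shell and the picture viewer there is one more tool, called as name(argument=value, ...) on one line, values as JSON. apply_moves: Moves the arm, as the interface text tells. Its arguments: {"type":"object","properties":{"steps":{"type":"array","items":{"type":"array","items":{"type":"number"}}},"force":{"type":"number"}},"required":["steps"]}

```bash
ls; mkdir -p pics; cat > h.py <<'E'
import numpy as np, cv2
from bench import r
from scipy.spatial.transform import Rotation as R
def cam(n):
    c=r.camera(n); c['f']=c['pixels'].shape[0]/2/np.tan(np.radians(c['fovy'])/2); 
    c['R']=R.from_quat(c['orientation']).as_matrix(); c['p']=np.array(c['position']); return c
def pts(c):
    z=c['z_map']; v,u=np.mgrid[:z.shape[0],:z.shape[1]]
    P=np.stack([(u-c['cx'])/c['f']*z,(v-c['cy'])/c['f']*z,z],-1)
    P=P@c['R'].T+c['p']; P[z==0]=np.nan; return P
def save(c,n): cv2.imwrite('pics/'+n,c['pixels'][...,::-1])
E
python3 - <<'E'
from h import *
for n in('top','side'):
    c=cam(n); save(c,n+'0.png'); np.savez(n+'0.npz',P=pts(c),img=c['pixels']); print(n,c['p'],c['R'].round(3),c['fovy'],c['cx'],c['cy'])
print(r.read_state())
E
```

```text
pics
top [ 0.33953185 -0.01314007  1.12129684] [[ 0.043 -0.972  0.23 ]
 [-0.999 -0.04   0.016]
 [-0.006 -0.23  -0.973]] 52.757930003538085 256.86291587743 193.9715730774684
side [0.15831174 1.18374168 0.88391814] [[-0.944 -0.181  0.276]
 [-0.33   0.48  -0.813]
 [ 0.015 -0.859 -0.512]] 42.95733774590683 259.62397112809333 186.11312828325924
{'time': 0.1, 'joint_positions': array([ 1.30539623,  0.33279974, -0.06468726,  1.46084777,  0.02160973,
        1.3498676 , -0.08850767]), 'joint_vel': array([ 1.23220624e-03, -5.67386393e-04, -3.86189847e-04, -1.62249080e-03,
        1.74859696e-05, -1.75922614e-04, -6.21780520e-04]), 'joint_torque': array([ 1.37078365e-03, -6.24549294e+01,  2.43605155e-02, -3.90717208e+01,
       -6.15523173e-02,  3.66628601e-02,  6.92473168e-05]), 'ee_pos': array([ 0.15017093, -0.6063498 ,  0.2218436 ]), 'eef_rot': array([ 9.92639786e-01,  1.21102763e-01, -1.07719160e-04, -6.03883355e-04]), 'ft_force': array([ 0.19880893, -0.35292661,  0.61646246]), 'torque': array([-0.00507541,  0.04592905, -0.01654767]), 'grip_force': 0.0, 'width': 0.08716206820473012}
```

View pics/top0.png

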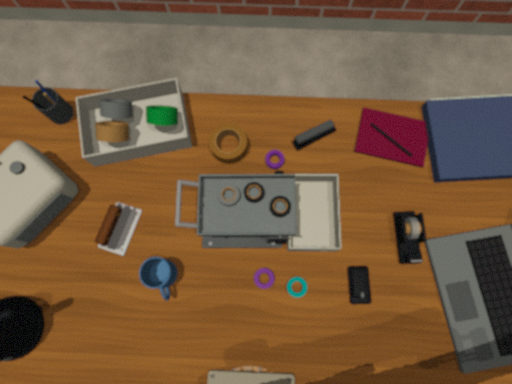

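View pics/side0.png

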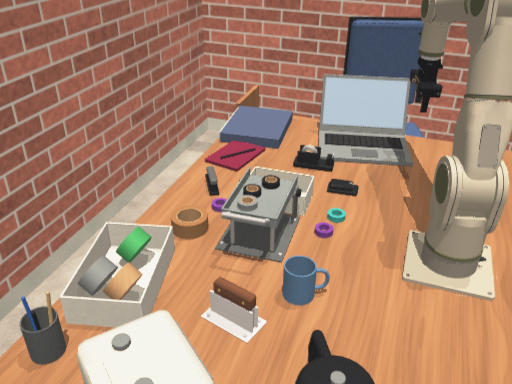

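Top view: the tray is at u 200–297, v 175–235, with its handle on the left at u≈180. The tub is on the right, u 290–340. The scraper and holder are at (118,228). Possible rolls are the grey/dark rings in the tray at (230,196), (254,192) and (280,206). Lookalikes lie on the desk: purple at (275,160) and (264,278), turquoise at (297,288). I choose the three in the tray. Next, measure and check in a crop.

```bash
python3 - <<'E'
from h import *
d=np.load('top0.npz');P=d['P'];img=d['img']
cv2.imwrite('pics/crop0.png',cv2.resize(img[150:265,85:350][...,::-1],None,fx=3,fy=3,interpolation=cv2.INTER_CUBIC))
s=np.load('side0.npz');A=np.concatenate([P.reshape(-1,3),s['P'].reshape(-1,3)]);C=np.concatenate([img.reshape(-1,3),s['img'].reshape(-1,3)]).astype(int)
src=np.r_[np.zeros(P.size//3),np.ones(s['P'].size//3)]
def rep(n,m):
    for k in(0,1):
        q=A[m&(src==k)]
        if len(q)>5:
            b=cv2.minAreaRect((q[:,:2]*1000).astype(np.float32)); print(n,k,len(q),'rect',np.round(b[0]),np.round(b[1]),round(b[2],1),'z',np.nanpercentile(q[:,2],[2,50,98]).round(4),'med',np.median(q,0).round(4))
x,y,z=A.T
def box(u0,u1,v0,v1):
    m=np.zeros(P.shape[:2],bool);m[v0:v1,u0:u1]=1;return np.r_[m.ravel(),np.zeros(s['P'].size//3,bool)]
def reg(b,pad=.02):
    q=A[b];lo,hi=np.nanmin(q[:,:2],0),np.nanmax(q[:,:2],0);return lo,hi
for n,b in(('all',box(176,342,170,250)),('holder',box(95,143,200,256))):
    print(n,reg(b))
T=box(170,345,165,250)|(src==1)
lo,hi=reg(box(176,342,172,248))
inr=(x>lo[0]-.02)&(x<hi[0]+.02)&(y>lo[1]-.02)&(y<hi[1]+.03)
print(np.histogram(z[inr&(src==0)],np.arange(0,.2,.01)))
rep('tub',box(296,345,168,254)&(z>.06)&(z<.08))
rep('handle',box(172,197,170,235)&(z>.12))
rep('trayrim',box(196,300,170,240)&(z>.13))
rep('floor',box(205,297,178,230)&(z>.105)&(z<.117))
rep('rolltops',box(205,297,178,230)&(z>.124)&(z<.136))
for i,b in enumerate(((215,243,182,210),(242,268,180,204),(267,294,193,219))):
    rep('roll%d'%i,box(*b)&(z>.124)&(z<.138))
rep('grip',box(90,145,200,258)&(z>.09)); rep('sheets',box(90,145,200,258)&(z>.055)&(z<.075)); rep('hbase',box(90,145,200,258)&(z>.004)&(z<.02))
q=(y>lo[1]-.02)
brown=(C[:,0]>C[:,1]*1.5)&(z>.08)&(z<.12)
gx,gy=np.median(A[box(110,118,220,232)],0)[:2];print(gx,gy)
rep('grip2',(abs(x-gx)<.12)&(abs(y-gy)<.12)&(z>.09)&(z<.115))
for n,b in(('mug',(135,180,250,300)),('ptape',(205,252,125,163)),('stapler',(290,340,115,152))):
    rep(n,box(*b)&(z>.02))
E
```

```text
all (array([ 0.43175723, -0.24609523]), array([0.68926672, 0.25227189]))
holder (array([0.40500076, 0.32742831]), array([0.57222667, 0.48561366]))
(array([7372,  251,  144,  111,  168,  106,  103,  286,   10,    8,  452,
       4136,  398,  706,  576,   79,  206,    0,    0]), array([0.  , 0.01, 0.02, 0.03, 0.04, 0.05, 0.06, 0.07, 0.08, 0.09, 0.1 ,
       0.11, 0.12, 0.13, 0.14, 0.15, 0.16, 0.17, 0.18, 0.19]))
tub 0 348 rect [ 548. -164.] [208. 120.] 2.2 z [0.0606 0.0732 0.0777] med [ 0.5423 -0.2166  0.0732]
handle 0 378 rect [530. 183.] [140.  51.] 4.6 z [0.1372 0.1609 0.1671] med [0.5328 0.1973 0.1609]
trayrim 0 1203 rect [546.  32.] [160. 258.] 3.1 z [0.1301 0.1347 0.1459] med [0.5626 0.0385 0.1347]
floor 0 3843 rect [552.  21.] [141. 242.] 2.3 z [0.1088 0.1125 0.1161] med [0.5419 0.0219 0.1125]
rolltops 0 751 rect [570.   9.] [194.  78.] 80.5 z [0.1258 0.1314 0.135 ] med [0.5648 0.0166 0.1314]
roll0 0 277 rect [572.  79.] [57. 56.] 36.0 z [0.1263 0.1313 0.1353] med [0.5712 0.0797 0.1313]
roll1 0 229 rect [582.  13.] [52. 53.] 65.1 z [0.1257 0.1314 0.1354] med [0.5814 0.0125 0.131
[... 228 characters left out ...]
 [ 26. 125.] 73.8 z [0.0553 0.0636 0.0739] med [0.4842 0.3923 0.0636]
hbase 0 473 rect [485. 409.] [167. 166.] 2.4 z [0.004  0.0058 0.0185] med [0.4772 0.3798 0.0058]
0.48150730070285774 0.38926746218608754
grip2 0 513 rect [451. 345.] [177. 111.] 60.7 z [0.0915 0.1031 0.1073] med [0.4779 0.3974 0.1031]
grip2 1 588 rect [437. 366.] [194.  98.] 40.5 z [0.0906 0.1031 0.1071] med [0.4742 0.4069 0.1031]
mug 0 647 rect [351. 263.] [ 82. 106.] 83.8 z [0.0222 0.072  0.0978] med [0.3562 0.2506 0.072 ]
ptape 0 802 rect [748.  98.] [105. 110.] 2.4 z [0.0218 0.0476 0.0522] med [0.7472 0.0968 0.0476]
stapler 0 402 rect [ 792. -156.] [ 26. 126.] 30.6 z [0.026  0.0528 0.0615] med [ 0.7867 -0.1504  0.0528]
```

View pics/crop0.png

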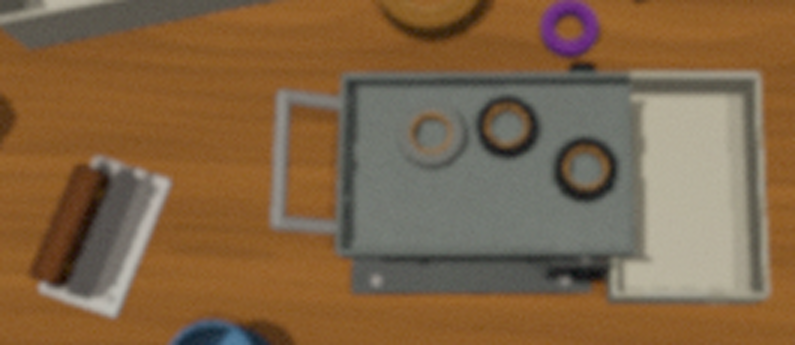

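The crop confirms three rolls in the tray (at crop pixels (432,133), (507,126) and (585,168)). There's no purple or turquoise among them. Next I refine the tray axes and handle and write a move-number helper.

```bash
cat >> h.py <<'E'
def q(x,y): # tool down, tool-x along world (x,y)
    X=np.array([x,y,0])/np.hypot(x,y);Z=np.array([0,0,-1]);return R.from_matrix(np.stack([X,np.cross(Z,X),Z],1))
def to(p,rot,p0=None,r0=None):
    s=r.read_state(); p0=s['ee_pos'] if p0 is None else p0; r0=R.from_quat(s['eef_rot']) if r0 is None else r0
    return np.r_[(r0.inv()*rot).as_rotvec().round(3),(r0.inv().apply(np.array(p)-p0)*1000).round(0)]
E
python3 - <<'E'
from h import *
d=np.load('top0.npz');P=d['P']
def sub(u0,u1,v0,v1,z0,z1):
    q=P[v0:v1,u0:u1].reshape(-1,3);return q[(q[:,2]>z0)&(q[:,2]<z1)]
def line(n,q):
    vx,vy,x0,y0=cv2.fitLine((q[:,:2]*1000).astype(np.float32),cv2.DIST_HUBER,0,.01,.01).ravel();print(n,len(q),'dir',round(vx,3),round(vy,3),'at',round(x0,1),round(y0,1),'ext',q[:,:2].min(0).round(4),q[:,:2].max(0).round(4),'z',np.median(q[:,2]).round(4))
line('bar',sub(174,183,178,230,.15,.175))
line('bar2',sub(174,186,186,220,.15,.175))
line('wall+x',sub(205,290,168,182,.136,.147))
line('wall-x',sub(205,290,225,245,.136,.147))
line('rear',sub(194,206,182,230,.136,.147))
q_=sub(270,300,180,232,.105,.118);line('lip',q_[q_[:,1]<np.quantile(q_[:,1],.05)])
print(np.sort(q_[:,1])[[2,10,40]])
s=np.load('side0.npz')['P'].reshape(-1,3)
m=(abs(s[:,0]-.535)<.1)&(abs(s[:,1]-.22)<.08)&(s[:,2]>.15)&(s[:,2]<.175);line('bar side',s[m])
m=(abs(s[:,0]-.548)<.13)&(abs(s[:,1]+.16)<.1)&(s[:,2]>.066)&(s[:,2]<.08);line('tub side',s[m])
m=(abs(s[:,0]-.55)<.08)&(abs(s[:,1])<.13)&(s[:,2]>.125)&(s[:,2]<.135);print(len(s[m]))
print(to([.35,-.45,.4],q(1,.045)))
E
```

```text
bar 241 dir 0.999 0.05 at 535.7 200.7 ext [0.4776 0.187 ] [0.5989 0.21  ] z 0.163
bar2 163 dir 0.999 0.05 at 535.0 201.2 ext [0.4927 0.1954] [0.5788 0.21  ] z 0.1634
wall+x 178 dir 0.047 -0.999 at 622.5 25.1 ext [ 0.616  -0.0798] [0.631  0.1416] z 0.1423
wall-x 192 dir 0.052 -0.999 at 468.5 27.9 ext [ 0.4608 -0.0833] [0.4746 0.1307] z 0.1425
rear 127 dir 0.999 0.053 at 533.6 154.0 ext [0.4727 0.1483] [0.5974 0.1687] z 0.1423
lip 53 dir 1.0 0.001 at 518.0 -99.7 ext [ 0.4822 -0.1011] [ 0.5632 -0.0972] z 0.1125
[-0.10086169 -0.10046049 -0.09776338]
bar side 215 dir 0.999 0.046 at 534.8 204.9 ext [0.4762 0.1745] [0.5974 0.214 ] z 0.1619
tub side 246 dir 0.999 -0.043 at 571.2 -217.0 ext [ 0.4397 -0.2305] [ 0.6532 -0.0602] z 0.0716
535
[-1.00e-03  0.00e+00  1.98e-01  2.32e+02 -1.04e+02 -1.78e+02]
```

apply_moves(steps=[[0, 0, 0, 0, 0, -100, 1], [0, 0, 0, 0, 0, -100, 1], [0, 0, 0, 0, 0, -100, 1], [0, 0, 0.19, 401, -164, -138, 1], [0, 0, 0.19, 401, -164, -138, 1], [0, 0, 0.19, 401, -164, -138, 1], [0, 0, 0.19, 401, -164, -138, 1], [0, 0, 0.19, 401, -164, -138, 1], [0, 0, 0.19, 401, -164, -138, 1], [0, 0, 0.19, 401, -164, -138, 1], [0, 0, 0.19, 401, -164, -138, 1], [0, 0, 0.19, 401, -164, -138, 1], [0, 0, 0.19, 401, -164, -138, 1], [0, 0, 0.19, 401, -164, -138, 1], [0, 0, 0.19, 401, -164, -138, 1], [0, 0, 0.19, 401, -164, -138, 1], [0, 0, 0.19, 401, -164, -138, 1], [0, 0, 0.19, 401, -164, -138, 1]])

```text
time: 1.6
ee_pos: [0.4989, -0.3524, 0.3604]
eef_rot: [1.0, 0.025, -0.0, 0.0]
ft_force: [-0.3, -0.2, -0.3]
width: 0.0872
grip_force: 0.0
```

apply_moves(steps=[[0, 0, 0, 63, -552, 40, 1], [0, 0, 0, 63, -552, 40, 1], [0, 0, 0, 63, -552, 40, 1], [0, 0, 0, 63, -552, 40, 1], [0, 0, 0, 63, -552, 40, 1], [0, 0, 0, 63, -552, 40, 1], [0, 0, 0, 63, -552, 40, 1], [0, 0, 0, 63, -552, 40, 1], [0, 0, 0, 63, -552, 40, 1], [0, 0, 0, 63, -552, 40, 1], [0, 0, 0, 63, -552, 40, 1], [0, 0, 0, 63, -552, 40, 1], [0, 0, 0, 63, -552, 40, 1], [0, 0, 0, 63, -552, 40, 1], [0, 0, 0, 63, -552, 40, 1], [0, 0, 0, 63, -552, 80, 1], [0, 0, 0, 63, -552, 120, 1], [0, 0, 0, 63, -552, 150, 1], [0, 0, 0, 63, -552, 150, 1], [0, 0, 0, 63, -552, 150, 1]])

```text
time: 3.27
ee_pos: [0.5338, 0.2014, 0.2103]
eef_rot: [1.0, 0.025, -0.001, 0.001]
ft_force: [-0.7, 0.4, 0.8]
width: 0.0868
grip_force: 0.0
```

```bash
python3 - <<'E'
from h import *
print(r.read_state()['joint_positions'].round(2)); print(to([.535,.203,.139],q(1,.05)))
E
```

```text
[ 0.13  0.29 -0.69  1.6   0.19  1.32 -2.1 ]
[ 1.0e-03  2.0e-03  0.0e+00  1.0e+00 -2.0e+00  7.1e+01]
```

apply_moves(steps=[[0, 0, 0, 1, -2, 25, 1], [0, 0, 0, 1, -2, 50, 1], [0, 0, 0, 1, -2, 65, 1], [0, 0, 0, 1, -2, 71, 1], [0, 0, 0, 1, -2, 71, 1], [0, 0, 0, 1, -2, 71, -1], [0, 0, 0, 1, -2, 71, -1], [0, 0, 0, 1, -2, 71, -1], [0, 0, 0, 1, -2, 71, -1], [0, 0, 0, 1, -2, 71, -1], [0, 0, 0, 1, -2, 71, -1], [0, 0, 0, 1, -2, 71, -1], [0, 0, 0, 1, -2, 71, -1]], force=40)

```text
time: 4.35
ee_pos: [0.5347, 0.2055, 0.1395]
eef_rot: [1.0, 0.026, -0.0, 0.0]
ft_force: [-0.3, 0.6, -0.4]
width: 0.0416
grip_force: 0.0
```

```bash
python3 - <<'E'
from h import *
# arc rows: TCP rel hinge (y .26,z .039) in tray frame; rotation about tray x; tool x=tray x, tool y=-trayY, tool z=-up
for t in np.linspace(.04,.44,11):
    c,s=np.cos(t),np.sin(t); y,z=.26*c-.039*s-.26,.26*s+.039*c-.039
    print([round(t,2),0,0,0,round(-y*1000),round(-z*1000)])
E
```

```text
[np.float64(0.04), 0, 0, 0, 2, -10]
[np.float64(0.08), 0, 0, 0, 4, -21]
[np.float64(0.12), 0, 0, 0, 7, -31]
[np.float64(0.16), 0, 0, 0, 10, -41]
[np.float64(0.2), 0, 0, 0, 13, -51]
[np.float64(0.24), 0, 0, 0, 17, -61]
[np.float64(0.28), 0, 0, 0, 21, -70]
[np.float64(0.32), 0, 0, 0, 25, -80]
[np.float64(0.36), 0, 0, 0, 30, -89]
[np.float64(0.4), 0, 0, 0, 36, -98]
[np.float64(0.44), 0, 0, 0, 41, -107]
```

apply_moves(steps=[[0, 0, 0, 0, 0, 0, -1], [0, 0, 0, 0, 0, 0, -1], [0, 0, 0, 0, 0, 0, -1], [0, 0, 0, 0, 0, 0, -1], [0, 0, 0, 0, 0, 0, -1], [0, 0, 0, 0, 0, 0, -1], [0, 0, 0, 0, 0, 0, -1], [0, 0, 0, 0, 0, 0, -1]])

```text
time: 5.02
ee_pos: [0.535, 0.2022, 0.1394]
eef_rot: [1.0, 0.025, -0.001, 0.002]
ft_force: [-2.6, -11.4, 4.2]
width: 0.0106
grip_force: 40.0
```

apply_moves(steps=[[0.04, 0, 0, 0, 2, -10, -1], [0.08, 0, 0, 0, 4, -21, -1], [0.12, 0, 0, 0, 7, -31, -1], [0.16, 0, 0, 0, 10, -41, -1], [0.2, 0, 0, 0, 13, -51, -1], [0.24, 0, 0, 0, 17, -61, -1], [0.28, 0, 0, 0, 21, -70, -1], [0.32, 0, 0, 0, 25, -80, -1], [0.36, 0, 0, 0, 30, -89, -1], [0.4, 0, 0, 0, 36, -98, -1], [0.44, 0, 0, 0, 41, -107, -1], [0.44, 0, 0, 0, 41, -107, -1], [0.44, 0, 0, 0, 41, -107, -1], [0.44, 0, 0, 0, 41, -107, -1]])

```text
time: 6.18
ee_pos: [0.5368, 0.1614, 0.2455]
eef_rot: [0.976, 0.024, -0.006, -0.216]
ft_force: [-4.9, -13.3, 1.0]
width: 0.011
grip_force: 40.0
```

apply_moves(steps=[[0, 0, 0, 0, 0, 0, 0.2], [0, 0, 0, 0, 0, 0, 0.2], [0, 0, 0, 0, 0, 0, 0.2], [0, 0, 0, 0, 0, 0, 0.2], [0, 0, 0, 0, 0, 0, 0.2], [0, 0, 0, 0, 0, -15, 0.2], [0, 0, 0, 0, 0, -40, 0.2], [0, 0, 0, 0, 0, -80, 0.2], [-0.22, 0, 0, 0, -20, -110, 0.2], [-0.44, 0, 0, 0, -50, -110, 0.2], [-0.44, 0, 0, 0, -110, -110, 0.2], [-0.44, 0, 0, 0, -140, -110, 0.2], [-0.44, 0, 0, 0, -200, -110, 0.2], [-0.44, 0, 0, 0, -200, -110, 0.2], [-0.44, 0, 0, 0, -200, -110, 0.2], [-0.44, 0, 0, 0, -200, -110, 0.2]])

```text
time: 7.52
ee_pos: [0.5287, 0.3017, 0.4315]
eef_rot: [1.0, 0.029, -0.0, -0.001]
ft_force: [-0.0, -0.3, -0.2]
width: 0.0524
grip_force: 0.0
```

```bash
python3 - <<'E'
from h import *
c=cam('top'); save(c,'top1.png'); np.savez('top1.npz',P=pts(c),img=c['pixels'])
P=pts(c).reshape(-1,3)
# tray frame coords
Y=np.array([-.05,.999]);X=np.array([.999,.05]);O=np.array([.548,-.058])
y=(P[:,:2]-O)@Y;x=(P[:,:2]-O)@X;z=P[:,2]-.1
m=(abs(x)<.06)&(y>-.03)&(y<.16)&(z<.12)&(z>-.02)
a,b=np.polyfit(y[m],z[m],1)
for _ in range(4):
    k=m&(abs(z-a*y-b)<.005);a,b=np.polyfit(y[k],z[k],1)
print('tilt',np.arctan(a),'offset',b*np.cos(np.arctan(a)))
t=np.arctan(a);yf=y*np.cos(t)+z*np.sin(t)+.04;zf=-y*np.sin(t)+z*np.cos(t)-.012
hsel=(abs(zf-.019)<.005)&(abs(x)<.065)&(yf>.0)&(yf<.235)
from scipy.cluster.vq import kmeans2
q_=np.c_[x,yf][hsel]; ce,l=kmeans2(q_,np.array([[.02,.18],[.03,.11],[0,.04]]),minit='matrix')
for i in range(3): print(ce[i],sum(l==i),q_[l==i].min(0),q_[l==i].max(0))
# scraper grip
g=P[(abs(P[:,0]-.483)<.08)&(abs(P[:,1]-.4)<.06)&(P[:,2]>.09)&(P[:,2]<.115)]
print('grip',cv2.minAreaRect((g[:,:2]*1000).astype(np.float32)),np.median(g,0))
s=r.read_state();print(s['ee_pos'],s['joint_positions'].round(2))
E
```

```text
tilt 0.4355437738361638 offset 0.012227486074063026
[0.02956834 0.17714871] 287 [0.00158476 0.14761243] [0.05777522 0.20489148]
[0.03647027 0.11077035] 228 [0.01129754 0.08385828] [0.06282465 0.13671477]
[-0.00201305  0.0423096 ] 240 [-0.02825825  0.01355032] [0.02605537 0.06992744]
grip ((0.0, 0.0), (0.0, 0.0), 0.0) [nan nan nan]
[0.5295992  0.29948079 0.43100684] [-0.06  0.38 -0.81  1.06  0.28  1.81 -2.27]
  return _methods._mean(a, axis=axis, dtype=dtype,
  ret = um.true_divide(
```

View pics/top1.png

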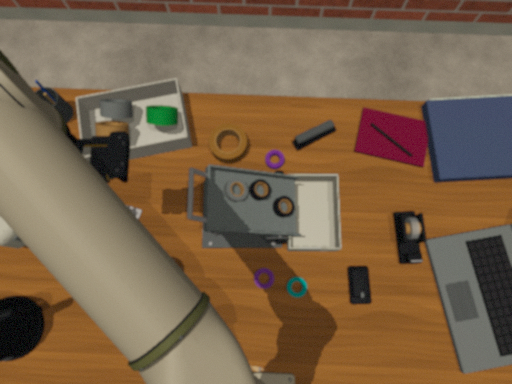

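apply_moves(steps=[[0, 0, 0.12, -20, -50, 0, 1], [0, 0, 0.24, -41, -103, 20, 1], [0, 0, 0.335, -41, -103, 60, 1], [0, 0, 0.335, -41, -103, 100, 1], [0, 0, 0.335, -41, -103, 140, 1], [0, 0, 0.335, -41, -103, 180, 1], [0, 0, 0.335, -41, -103, 220, 1], [0, 0, 0.335, -41, -103, 250, 1], [0, 0, 0.335, -41, -103, 271, 1], [0, 0, 0.335, -41, -103, 271, 1], [0, 0, 0.335, -41, -103, 271, 1], [0, 0, 0.335, -41, -103, 271, 1]])

```text
time: 8.57
ee_pos: [0.4833, 0.3968, 0.1588]
eef_rot: [0.99, -0.142, -0.001, 0.002]
ft_force: [0.4, -0.8, 0.8]
width: 0.087
grip_force: 0.0
```

```bash
python3 - <<'E'
from h import *
print(to([.483,.400,.070],q(.962,-.274)));print(r.read_state()['joint_positions'].round(2))
s=np.load('side0.npz')['P'].reshape(-1,3)
g=s[(abs(s[:,0]-.483)<.08)&(abs(s[:,1]-.4)<.06)&(s[:,2]>.1)&(s[:,2]<.107)]
print(cv2.minAreaRect((g[:,:2]*1000).astype(np.float32)))
E
```

```text
[ 4.0e-03  2.0e-03 -7.0e-03 -1.0e+00 -3.0e+00  8.9e+01]
[-0.81  0.37  0.06  1.54 -0.02  1.23 -2.6 ]
((481.87066650390625, 403.05853271484375), (29.97564125061035, 106.66178894042969), 72.20418548583984)
```

apply_moves(steps=[[0, 0, -1.57, 0, 0, -40, 1], [0, 0, -1.57, 0, 0, -40, 1], [0, 0, -1.57, 0, 0, -40, 1], [0, 0, -1.57, 0, 0, -40, 1], [0, 0, -1.57, 0, 0, -40, 1], [0, 0, -1.57, 0, 0, -40, 1], [0, 0, -1.57, 0, 0, -40, 1], [0, 0, -1.57, 0, 0, -40, 1], [0, 0, -1.57, 0, 0, -40, 1], [0, 0, -1.57, 0, 0, -40, 1], [0, 0, -1.57, 0, 0, -40, 1], [0, 0, -1.57, 0, 0, -40, 1], [0, 0, -1.57, 0, 0, -40, 1], [0, 0, -1.57, 0, 0, -40, 1]])

```text
time: 9.73
ee_pos: [0.4856, 0.3988, 0.2043]
eef_rot: [0.799, 0.601, 0.003, 0.0]
ft_force: [0.4, -0.6, -0.4]
width: 0.0869
grip_force: 0.0
```

apply_moves(steps=[[0, 0, -1.57, 0, 0, 0, 1], [0, 0, -1.57, 0, 0, 0, 1], [0, 0, -1.57, 0, 0, 0, 1], [0, 0, -1.57, 0, 0, 0, 1], [0, 0, -1.57, 0, 0, 0, 1], [0, 0, -1.57, 0, 0, 0, 1], [0, 0, -1.57, 0, 0, 0, 1], [0, 0, -1.57, 0, 0, 0, 1], [0, 0, -1.57, 0, 0, 0, 1], [0, 0, -1.57, 0, 0, 0, 1], [0, 0, -1.57, 0, 0, 0, 1], [0, 0, -1.57, 0, 0, 0, 1], [0, 0, -1.57, 0, 0, 0, 1], [0, 0, -1.57, 0, 0, 0, 1]])

```text
time: 10.9
ee_pos: [0.485, 0.3988, 0.2029]
eef_rot: [0.142, 0.99, 0.001, 0.001]
ft_force: [-0.8, -0.1, -0.2]
width: 0.087
grip_force: 0.0
```

```bash
python3 - <<'E'
from h import *
print(to([.4825,.401,.070],q(-.962,.274)));print(r.read_state()['joint_positions'].round(2))
E
```

```text
[ 2.00e-03  2.00e-03 -8.00e-03  3.00e+00  1.00e+00  1.33e+02]
[-0.47  0.37 -0.38  1.47  0.14  1.32  0.43]
```

apply_moves(steps=[[0, 0, 0, 3, 1, 40, 1], [0, 0, 0, 3, 1, 80, 1], [0, 0, 0, 3, 1, 105, 1], [0, 0, 0, 3, 1, 122, 1], [0, 0, 0, 3, 1, 133, 1], [0, 0, 0, 3, 1, 133, -1], [0, 0, 0, 3, 1, 133, -1], [0, 0, 0, 3, 1, 133, -1], [0, 0, 0, 3, 1, 133, -1], [0, 0, 0, 3, 1, 133, -1], [0, 0, 0, 3, 1, 133, -1], [0, 0, 0, 3, 1, 133, -1], [0, 0, 0, 3, 1, 133, -1], [0, 0, 0, 3, 1, 133, -1], [0, 0, 0, 3, 1, 133, -1], [0, 0, 0, 3, 1, 133, -1], [0, 0, 0, 3, 1, 133, -1], [0, 0, 0, 3, 1, 133, -1], [0, 0, 0, 3, 1, 133, -1]], force=50)

```text
time: 12.48
ee_pos: [0.4809, 0.401, 0.0672]
eef_rot: [0.141, 0.99, 0.0, 0.0]
ft_force: [0.1, 1.1, 0.4]
width: 0.0273
grip_force: 50.0
```

```bash
cat >> h.py <<'E'
def tp(x,yf,zf,t=.436):
    X=np.array([.9988,.05,0]);Y0=np.array([-.05,.9988,0]);U=np.array([0,0,1.])
    Y=np.cos(t)*Y0+np.sin(t)*U;n=np.cos(t)*U-np.sin(t)*Y0
    H=np.array([.548,-.058,.1]);L=H-.04*Y+.012*n
    return L+x*X+yf*Y+(zf+.059)*n, R.from_matrix(np.stack([-X,Y,-n],1))
E
python3 - <<'E'
from h import *
for a in((.010,.228,.12),(.010,.228,.004)): p,o=tp(*a);print(p,to(p,o))
E
```

```text
[0.55350052 0.032142   0.35252721] [-4.32e-01  7.30e-02 -3.28e-01 -1.73e+02 -3.34e+02 -2.85e+02]
[0.55105108 0.08107199 0.24737922] [-4.32e-01  7.30e-02 -3.28e-01 -1.57e+02 -2.88e+02 -1.80e+02]
```

apply_moves(steps=[[0, 0, 0, 0, 0, -20, -1], [0, 0, 0, 0, 0, -50, -1], [0, 0, 0, 0, 0, -90, -1], [0, 0, 0, 0, 0, -130, -1], [0, 0, 0, 0, 0, -170, -1], [0, 0, 0, 0, 0, -210, -1], [0, 0, 0, 0, 0, -250, -1], [0, 0, 0, 0, 0, -290, -1], [0, 0, 0, 0, 0, -320, -1], [0, 0, 0, 0, 0, -340, -1], [0, 0, 0, 0, 0, -340, -1], [0, 0, 0, 0, 0, -340, -1]])

```text
time: 13.48
ee_pos: [0.4809, 0.4013, 0.4075]
eef_rot: [0.141, 0.99, 0.0, 0.0]
ft_force: [0.1, -0.0, -2.3]
width: 0.0276
grip_force: 50.0
```

```bash
python3 - <<'E'
from h import *
s=r.read_state();print(s['joint_positions'].round(2),s['width'])
c=cam('side');save(c,'side2.png')
for a in((.010,.228,.15),(.010,.228,.004)): p,o=tp(*a);print(p,to(p,o))
E
```

```text
[-0.51  0.34 -0.38  1.08  0.13  1.74  0.44] 0.027637747930820737
[0.55413399 0.01948769 0.37972065] [-4.33e-01  7.20e-02 -3.29e-01 -1.77e+02 -3.46e+02  2.70e+01]
[0.55105108 0.08107199 0.24737922] [-4.33e-01  7.20e-02 -3.29e-01 -1.57e+02 -2.87e+02  1.59e+02]
```

View pics/side2.png

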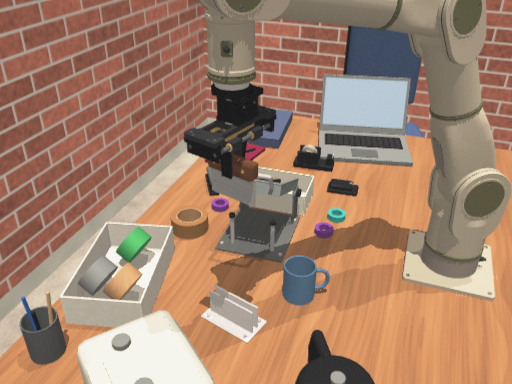

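The scraper is held upright at about (232,175) and the empty holder is at (235,312). Moving it over the rear of the tray now.

apply_moves(steps=[[0, 0, -0.08, -40, -80, -5, -1], [-0.1, 0, -0.16, -80, -160, -5, -1], [-0.2, 0.02, -0.24, -120, -240, -5, -1], [-0.32, 0.05, -0.329, -160, -300, 0, -1], [-0.433, 0.072, -0.329, -177, -346, 10, -1], [-0.433, 0.072, -0.329, -177, -346, 27, -1], [-0.433, 0.072, -0.329, -177, -346, 27, -1], [-0.433, 0.072, -0.329, -177, -346, 27, -1], [-0.433, 0.072, -0.329, -177, -346, 27, -1], [-0.433, 0.072, -0.329, -177, -346, 27, -1], [-0.433, 0.072, -0.329, -177, -346, 27, -1], [-0.433, 0.072, -0.329, -177, -346, 27, -1], [-0.433, 0.072, -0.329, -177, -346, 27, -1], [-0.433, 0.072, -0.329, -177, -346, 27, -1], [-0.433, 0.072, -0.329, -177, -346, 27, -1]])

```text
time: 14.78
ee_pos: [0.5536, 0.0208, 0.3802]
eef_rot: [-0.026, 0.976, 0.217, -0.005]
ft_force: [0.1, 0.2, -1.4]
width: 0.0277
grip_force: 50.0
```

```bash
python3 - <<'E'
from h import *
s=r.read_state();print(s['joint_positions'].round(2),s['width'],s['ee_pos'])
c=cam('top');save(c,'top3.png')
for a in((.010,.228,.04),(.010,.228,.005)): p,o=tp(*a);print(p,to(p,o))
E
```

```text
[ 0.23  0.19 -0.1   1.38 -0.41  1.65  1.74] 0.027655943307824397 [0.5535711  0.02078715 0.3802082 ]
[0.55181125 0.06588682 0.28001136] [ 1.0e-03  0.0e+00  3.0e-03 -0.0e+00 -1.0e+00  1.1e+02]
[0.55107219 0.08065018 0.24828567] [ 1.00e-03  0.00e+00  3.00e-03 -0.00e+00 -1.00e+00  1.45e+02]
```

View pics/top3.png

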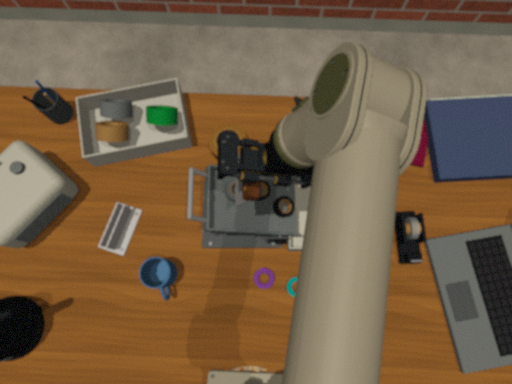

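The arm and gripper are over the tray: grip at about (257,190), handle at (197,195), front roll visible at (284,206). The blade hangs ahead of the rear wall, so I lower it along the floor normal.

apply_moves(steps=[[0, 0, 0, 0, 0, 35, -1], [0, 0, 0, 0, 0, 70, -1], [0, 0, 0, 0, 0, 100, -1], [0, 0, 0, 0, 0, 120, -1], [0, 0, 0, 0, 0, 132, -1], [0, 0, 0, 0, 0, 140, -1], [0, 0, 0, 0, 0, 144, -1], [0, 0, 0, 0, 0, 144, -1], [0, 0, 0, 0, 0, 144, -1]])

```text
time: 15.58
ee_pos: [0.5515, 0.0797, 0.2508]
eef_rot: [-0.025, 0.976, 0.217, -0.004]
ft_force: [0.2, -0.3, -0.2]
width: 0.0275
grip_force: 50.0
```

```bash
python3 - <<'E'
from h import *
c=cam('side');p,o=tp(.01,.228,.005);print(to(p,o))
i=c['pixels'][140:270,190:330];cv2.imwrite('pics/side4.png',cv2.resize(i[...,::-1],None,fx=4,fy=4,interpolation=cv2.INTER_CUBIC))
E
```

```text
[ 1.e-03  3.e-03  1.e-03  1.e+00 -0.e+00  3.e+00]
```

View pics/side4.png

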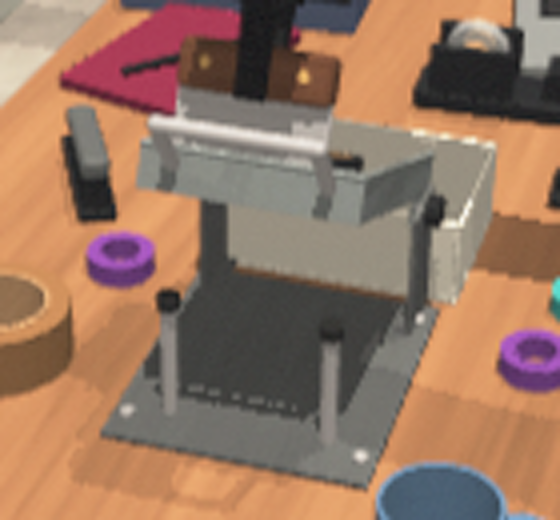

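The blade (crop (250,115)) is inside the tray in front of the rear wall, with no contact force. I sweep now.

apply_moves(steps=[[0, 0, 0, 0, -5, 1, -1], [0, 0, 0, 0, -12, 2, -1], [0, 0, 0, 0, -20, 2, -1], [0, 0, 0, 0, -28, 2, -1], [0, 0, 0, 0, -36, 2, -1], [0, 0, 0, 0, -45, 2, -1], [0, 0, 0, 0, -54, 2, -1], [0, 0, 0, 0, -63, 2, -1], [0, 0, 0, 0, -72, 2, -1], [0, 0, 0, 0, -81, 2, -1], [0, 0, 0, 0, -90, 2, -1], [0, 0, 0, 0, -99, 2, -1], [0, 0, 0, 0, -108, 2, -1], [0, 0, 0, 0, -117, 2, -1], [0, 0, 0, 0, -126, 2, -1], [0, 0, 0, 0, -135, 2, -1], [0, 0, 0, 0, -144, 2, -1], [0, 0, 0, 0, -150, 2, -1], [0, 0, 0, 0, -150, 2, -1]])

```text
time: 17.22
ee_pos: [0.5576, -0.0565, 0.1836]
eef_rot: [-0.024, 0.976, 0.216, -0.005]
ft_force: [0.1, 0.5, -2.5]
width: 0.0276
grip_force: 50.0
```

```bash
python3 - <<'E'
from h import *
s=r.read_state();print(s['joint_positions'].round(2))
p,o=tp(.01,.0,.004);print(to(p,o))
E
```

```text
[ 0.33  0.33 -0.06  1.62 -0.4   1.35  2.  ]
[ 0.0e+00  1.0e-03 -1.0e-03 -0.0e+00 -7.6e+01  0.0e+00]
```

apply_moves(steps=[[0, 0, 0, 0, -8, 0, -1], [0, 0, 0, 0, -16, 0, -1], [0, 0, 0, 0, -24, 0, -1], [0, 0, 0, 0, -32, 0, -1], [0, 0, 0, 0, -40, 0, -1], [0, 0, 0, 0, -48, 0, -1], [0, 0, 0, 0, -55, 0, -1], [0, 0, 0, 0, -62, 0, -1], [0, 0, 0, 0, -69, 0, -1], [0, 0, 0, 0, -76, 0, -1], [0, 0, 0, 0, -83, 0, -1], [0, 0, 0, 0, -83, 0, -1], [0, 0, 0, 0, -83, 0, -1], [0, 0, 0, 0, -50, -10, -1], [0, 0, 0, 0, -40, -45, -1], [0, 0, 0, 0, -40, -85, -1], [0, 0, 0, 0, -40, -120, -1], [0, 0, 0, 0, -40, -150, -1], [0, 0, 0, 0, -40, -150, -1]])

```text
time: 18.8
ee_pos: [0.5641, -0.1573, 0.3096]
eef_rot: [-0.024, 0.976, 0.214, -0.001]
ft_force: [1.3, 0.3, -0.8]
width: 0.0274
grip_force: 50.0
```

```bash
python3 - <<'E'
from h import *
c=cam('side');p,o=tp(.01,.228,.20);print(to(p,o),r.read_state()['joint_positions'].round(2))
d=cam('top')
a=cv2.resize(c['pixels'][130:290,170:370][...,::-1],None,fx=3,fy=3);b=cv2.resize(d['pixels'][150:270,170:360][...,::-1],None,fx=2,fy=2)
b=cv2.copyMakeBorder(b,0,a.shape[0]-b.shape[0],0,0,cv2.BORDER_CONSTANT)[:, :200*1]if 0 else b
cv2.imwrite('pics/s5.png',a)
E
```

```text
[-2.0e-03  6.0e-03  2.0e-03  0.0e+00  1.9e+02 -4.3e+01] [ 0.42  0.36 -0.    1.32 -0.39  1.66  2.04]
```

View pics/s5.png

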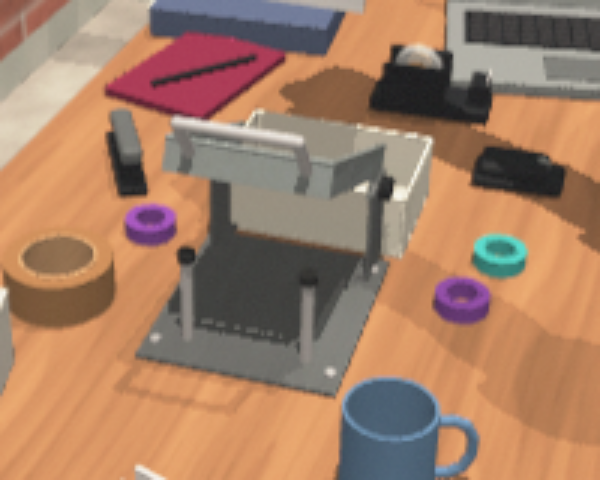

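```bash
python3 - <<'E'
from h import *
G=R.from_quat([.141,.99,0,0]);
for p in([.55,.05,.42],[.481,.401,.42]): print(to(p,G))
E
```

```text
[ 4.32e-01 -7.00e-02  3.28e-01  3.00e+00  2.34e+02 -1.80e+01]
[ 4.32e-01 -7.00e-02  3.28e-01  5.40e+01  5.55e+02  1.31e+02]
```

apply_moves(steps=[[0, 0, 0, 0, 30, -20, -1], [0, 0, 0, 0, 70, -30, -1], [0, 0, 0, 0, 110, -30, -1], [0, 0, 0, 0, 150, -30, -1], [0.1, 0, 0.08, 0, 190, -25, -1], [0.2, -0.03, 0.16, 2, 234, -18, -1], [0.3, -0.05, 0.24, 10, 270, 0, -1], [0.432, -0.07, 0.328, 16, 305, 15, -1], [0.432, -0.07, 0.328, 22, 340, 31, -1], [0.432, -0.07, 0.328, 28, 375, 48, -1], [0.432, -0.07, 0.328, 34, 410, 64, -1], [0.432, -0.07, 0.328, 40, 450, 82, -1], [0.432, -0.07, 0.328, 47, 500, 105, -1], [0.432, -0.07, 0.328, 54, 555, 131, -1], [0.432, -0.07, 0.328, 54, 555, 131, -1], [0.432, -0.07, 0.328, 54, 555, 131, -1], [0.432, -0.07, 0.328, 54, 555, 131, -1], [0.432, -0.07, 0.328, 54, 555, 131, -1], [0.432, -0.07, 0.328, 54, 555, 131, -1], [0.432, -0.07, 0.328, 54, 555, 131, -1]])

```text
time: 20.57
ee_pos: [0.4811, 0.3993, 0.4196]
eef_rot: [0.142, 0.99, 0.0, -0.001]
ft_force: [-0.1, -0.2, -2.0]
width: 0.0278
grip_force: 50.0
```

```bash
python3 - <<'E'
from h import *
d=cam('top');P=pts(d)
print(to([.481,.401,.42],R.from_quat([.141,.99,0,0])),r.read_state()['joint_positions'].round(2))
cv2.imwrite('pics/t6.png',cv2.resize(d['pixels'][150:260,90:360][...,::-1],None,fx=2.9,fy=2.9))
q_=P[160:262,280:350].reshape(-1,3);q_=q_[(q_[:,2]>.066)&(q_[:,2]<.08)];print(cv2.minAreaRect((q_[:,:2]*1000).astype(np.float32)))
E
```

```text
[ 1.e-03 -1.e-03 -1.e-03  1.e+00  2.e+00 -0.e+00] [-0.5   0.35 -0.39  1.05  0.13  1.77  0.44]
((548.4536743164062, -154.7115478515625), (209.82167053222656, 139.24830627441406), 2.159532070159912)
```

View pics/t6.png

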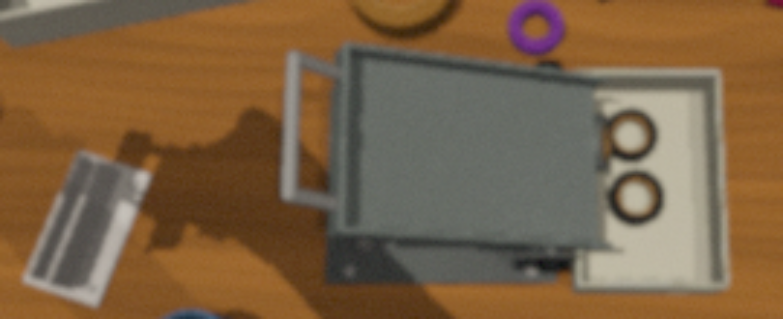

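The tray is empty. Two rolls lie in the tub at crop (632,135) and (636,196), and a third seems to be upright next to the near wall at (603,140). I check its height by depth.

```bash
python3 - <<'E'
from h import *
d=cam('top');P=pts(d);s=2.9
for y in(115,125,140,155,168):
  print([ (np.round(P[150+int(y/s),90+int(x/s)]*1000).astype(int).tolist(),d['pixels'][150+int(y/s),90+int(x/s)].tolist()) for x in(598,603,607)])
for x,y in((652,135),(658,196)): print((P[150+int(y/s),90+int(x/s)]*1000).round())
m=np.zeros(P.shape[:2],bool);m[185:215,292:302]=1
print((P[...,2][185:213,293:302]*1000).round().astype(int))
E
```

```text
[([607, -105, 68], [89, 87, 79]), ([607, -108, 69], [103, 99, 88]), ([624, -120, 4], [155, 150, 132])]
[([593, -105, 77], [92, 93, 87]), ([596, -109, 65], [86, 82, 75]), ([603, -117, 39], [65, 56, 43])]
[([579, -105, 77], [104, 104, 95]), ([581, -108, 69], [99, 89, 75]), ([588, -117, 38], [105, 79, 45])]
[([567, -106, 70], [86, 85, 78]), ([568, -109, 64], [87, 81, 68]), ([574, -117, 38], [92, 71, 48])]
[([558, -107, 58], [75, 77, 75]), ([557, -110, 60], [69, 70, 66]), ([562, -118, 37], [88, 84, 75])]
[ 599. -162.   26.]
[ 537. -168.   27.]
[[                  93                   95                    3
                     1                    6                    3
                     5                    4                    6]
 [                  94                   89                    3
                     5                    4                    3
                     0                    2                    7]
 [                  93                   94                    4
                     5                    8                    2
                     3          
[... 4294 characters left out ...]
       5                    1                    3]
 [                  98                   93                    4
                     4                    2                    2
                     5                    3                    5]
 [                  95                   94                   -1
                     2                    9                    7
                     4                    6                    7]
 [                  96                   94                    7
                     8                    3                    3
                     2                    4                   24]]<stdin>:7: RuntimeWarning: invalid value encountered in cast
```

The third roll stands tilted inside the tub. Its top edge is at z≈0.08, so its centre is at about 0.05, below the rim. The tub hasn't moved. Returning the scraper.

apply_moves(steps=[[0, 0, 0, 1, 2, 40, -1], [0, 0, 0, 1, 2, 80, -1], [0, 0, 0, 1, 2, 120, -1], [0, 0, 0, 1, 2, 160, -1], [0, 0, 0, 1, 2, 200, -1], [0, 0, 0, 1, 2, 240, -1], [0, 0, 0, 1, 2, 260, -1], [0, 0, 0, 1, 2, 270, -1], [0, 0, 0, 1, 2, 270, -1], [0, 0, 0, 1, 2, 270, -1]])

```text
time: 21.5
ee_pos: [0.4804, 0.4032, 0.1509]
eef_rot: [0.141, 0.99, 0.001, -0.0]
ft_force: [0.7, -0.7, -0.6]
width: 0.0278
grip_force: 50.0
```

```bash
python3 - <<'E'
from h import *
s=r.read_state();print(to([.481,.401,.069],R.from_quat([.141,.99,0,0])),s['ft_force'],s['width'])
d=cam('side');P=pts(d).reshape(-1,3)
g=P[(abs(P[:,0]-.483)<.08)&(abs(P[:,1]-.4)<.08)&(P[:,2]>.03)&(P[:,2]<.3)]
i=d['pixels'][215:345,170:300];cv2.imwrite('pics/s7.png',cv2.resize(i[...,::-1],None,fx=4,fy=4,interpolation=cv2.INTER_CUBIC))
E
```

```text
[ 2.0e-03 -1.0e-03  0.0e+00 -1.0e+00 -2.0e+00  8.2e+01] [ 0.66687933 -0.68133152 -0.58093367] 0.027774254321263094
```

View pics/s7.png

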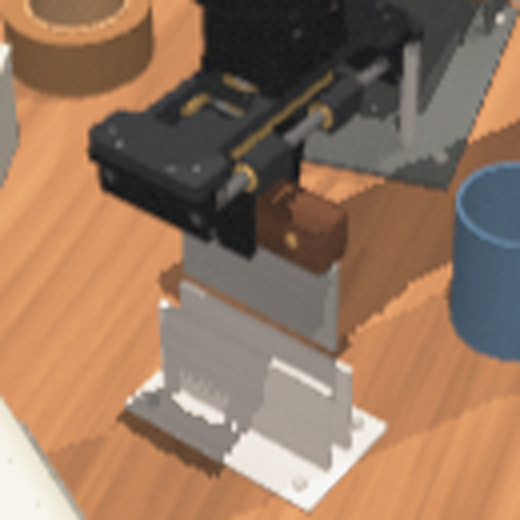

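The blade (crop (265,290)) hangs parallel to the slot, just above it at (255,330). Lowering it in.

apply_moves(steps=[[0, 0, 0, -1, -2, 0, -1], [0, 0, 0, -1, -2, 10, -1], [0, 0, 0, -1, -2, 20, -1], [0, 0, 0, -1, -2, 30, -1], [0, 0, 0, -1, -2, 40, -1], [0, 0, 0, -1, -2, 50, -1], [0, 0, 0, -1, -2, 60, -1], [0, 0, 0, -1, -2, 70, -1], [0, 0, 0, -1, -2, 78, -1], [0, 0, 0, -1, -2, 82, -1], [0, 0, 0, -1, -2, 82, -1], [0, 0, 0, -1, -2, 82, -1]])

```text
time: 22.55
ee_pos: [0.4801, 0.4011, 0.0675]
eef_rot: [0.141, 0.99, 0.001, -0.001]
ft_force: [0.8, -0.7, -1.8]
width: 0.0277
grip_force: 50.0
```

Seated with little force. I release and retreat straight up.

apply_moves(steps=[[0, 0, 0, 0, 0, 0, 1], [0, 0, 0, 0, 0, 0, 1], [0, 0, 0, 0, 0, 0, 1], [0, 0, 0, 0, 0, 0, 1], [0, 0, 0, 0, 0, 0, 1], [0, 0, 0, 0, 0, 0, 1], [0, 0, 0, 0, 0, 0, 1], [0, 0, 0, 0, 0, 0, 1], [0, 0, 0, 0, 0, -20, 1], [0, 0, 0, 0, 0, -50, 1], [0, 0, 0, 0, 0, -90, 1], [0, 0, 0, 0, 0, -130, 1], [0, 0, 0, 0, 0, -170, 1], [0, 0, 0, 0, 0, -210, 1], [0, 0, 0, 0, 0, -250, 1], [0, 0, 0, 0, 0, -250, 1], [0, 0, 0, 0, 0, -250, 1], [0, 0, 0, 0, 0, -250, 1]])

```text
time: 24.05
ee_pos: [0.4804, 0.4006, 0.3172]
eef_rot: [0.141, 0.99, 0.0, -0.001]
ft_force: [-0.1, 0.9, -1.0]
width: 0.0867
grip_force: 0.0
```

```bash
python3 - <<'E'
from h import *
d=cam('side');P=pts(d).reshape(-1,3)
g=P[(abs(P[:,0]-.483)<.08)&(abs(P[:,1]-.4)<.06)&(P[:,2]>.098)&(P[:,2]<.13)]
print(cv2.minAreaRect((g[:,:2]*1000).astype(np.float32)),np.percentile(g[:,2],[5,50,95]))
t=cam('top');T=pts(t)
print((T[189:208:3,293:302,2]*1000).round())
y=(T[...,:2].reshape(-1,2)-[.548,-.058])@[-.05,.999];x=(T[...,:2].reshape(-1,2)-[.548,-.058])@[.999,.05];z=T[...,2].ravel()-.1
m=(abs(x)<.06)&(y>-.03)&(y<.16)&(z<.12)&(z>-.02);print('tilt',np.arctan(np.polyfit(y[m],z[m],1)[0]))
cv2.imwrite('pics/t8.png',t['pixels'][...,::-1])
E
```

```text
((481.82012939453125, 401.1536560058594), (29.77143096923828, 112.06924438476562), 74.20638275146484) [0.09906348 0.1039017  0.10701463]
[[ 96.  93.  64.  69.  69.  56.   9.   6.  27.]
 [ 98.  97.  74.  77.  69.  55.  38.  23.  23.]
 [ 97.  93.  78.  78.  67.  44.  40.  25.  26.]
 [ 97.  91.  79.  82.  69.  35.  38.  24.  24.]
 [ 96.  95.  76.  73.  67.  35.  34.  24.  20.]
 [103.  96.  73.  71.  64.  55.  39.   3.   6.]
 [ 94.  96.  60.  61.  60.  51.  36.   5.   2.]]
tilt 0.43558673182042784
```

View pics/t8.png

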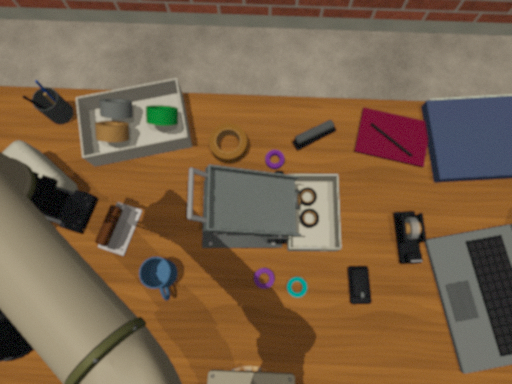

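The scraper is back in its holder at (115,228) with its top at 0.104 m. The tray is still tipped at 0.436 rad. The rolls in the tub at (308,196) and (309,218), and the tilted one at (298,198), haven't moved, and the bystanders look undisturbed.

```bash
python3 -c "
from bench import r
print(r.close_job())"
```

```text
the job is handed in; nothing more can be done
None
```

I handed the job in at about 24 s (limit 72 s), but no verdict came back: all three rolls are in the tub (one leaning on its near wall, centre about 50 mm up), the tray is tipped at 0.436 rad, the scraper is back in its holder, and the tub and bystanders look undisturbed.

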